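Lift the gearbox cover with the lifting bar and hold it

TASK

The bolts of the gearbox cover are already out: pick up the lifting bar, lay it across the two hook lugs on the cover, in through their open mouths and under both hooks with its end nuts outside the lugs, and with the bar lift the cover straight up off its dowel pins. Keep the cover level and finish while holding it still, about 8 cm above the gearbox and straight over it, so that the gears can be inspected; the cover hangs on the bar alone and your fingers touch only the bar. Do not disturb the tools and parts that lie around.

Things in the scene. Friction and masses are not known exactly. Their poses are not given: they have to be found in the camera images.
- gearbox: small grey gearbox housing with gears inside, fixed to the bench, 140 x 220 mm, open top face 110 mm above the bench. Origin: centre of its underside on the bench; z up, y along its long side. Two 8 mm dowel pins stand 15 mm above the top face, at (56, -80) and (-56, 80) mm in its frame
- cover: loose grey plate on the gearbox, 140 x 220 x 10 mm, about 0.5 kg, its two 11 mm holes over the dowel pins. Origin: centre of the plate's underside; z up, y along the long side. On it stand two steel lugs, 12 mm thick, at y = +70 and -70 mm, shaped like a C open towards -x (robot's side), 88 mm to the top from the origin. Centre of mass at about (0, 0, 12) mm, under the hooks
- bar: the lifting bar: loose round steel bar, 14 mm thick, 224 mm long, 0.25 kg, with a fixed hexagon nut (36 mm across flats) near each end, on which it lies. Nuts' inner faces are 176 mm apart, the lugs' outer faces 152 mm. x runs along the bar (either way round will do). Origin: midway along, on the underside of the nuts, 18 mm below the bar's axis
- bar_middle (a point): the middle of the bar on its axis: where to grip it, 18 mm above the bench at the start; axes as the bar's
- mouth (a point): point in front of the lugs, midway between them, at (-45, 0, 50) mm in the cover's frame, axes as the cover's: with the bar's axis through here along y, it goes level along +x into both mouths until it meets the posts, 45 to 46 mm on, then straight up into the hooks. Free gap between the lugs, where the bar is gripped: 128 mm
- hook_left (a point): (0, 70, 68) mm in the cover's frame: the bar's axis when up in the left hook. Each lug, in the cover's frame: saddle 32 mm up where the bar can rest, front lip 37 mm up at x = -21 to -12; post with front face at x = +8; hook with underside 75 mm up and a nose down to 61.5 mm at x = -18 to -9. The bar's axis passes lip and nose at 45 to 54 mm
- hook_right (a point): the same in the right hook, at (0, -70, 68) mm in the cover's frame
- screwdriver_orange: bystander: orange-handled screwdriver lying in front of the gearbox, 250 mm long; origin at the centre of its underside, y along it
- bolt_m16: bystander: bolt standing on its head to the right of the gearbox, 80 mm high; origin at the centre of its underside
- wood_block: bystander: wooden block to the left, 60 x 110 x 46 mm; origin at the centre of its underside, y along its length

How it is judged (in metres and radians):
On the way, in this order (a step that is already met when the one before it is completed fails the run):
1. the bar lies across both lugs, in their mouths beneath the hooks, its nuts outside the lugs, while the cover still sits on the gearbox (x of bar_middle in the frame of cover between -0.008 and 0.006 m and y of bar_middle in the frame of cover between -0.016 and 0.016 m and z of bar_middle in the frame of cover between 0.035 and 0.072 m and angle between the x axis of bar and the y axis of cover, either way round below 0.1 rad and z of cover in the frame of gearbox below 0.116 m), for 0.1 s.
2. the cover is lifted off the dowel pins by the bar, level, above the gearbox (z of cover in the frame of gearbox above 0.13 m and angle between cover's own z axis and vertical below 0.14 rad and horizontal distance between cover and gearbox below 0.05 m and contact force between cover and bar above 2 N and contact force between the fingers and cover below 0.5 N), for 0.1 s.
At the end, for the whole second after the job is handed in: Ends with the gripper holding the bar: the cover hangs in both hooks on the bar alone, 50 to 110 mm above the gearbox's top face, within 40 mm of straight over it, turned under 0.2 rad, tilted under 0.1 rad, slower than 0.03 m/s and 0.3 rad/s; nothing else touches the cover (z of cover in the frame of gearbox between 0.16 and 0.22 m and horizontal distance between cover and gearbox below 0.04 m and angle between the y axis of cover and the y axis of gearbox, either way round below 0.2 rad and angle between cover's own z axis and vertical below 0.1 rad and linear speed of cover below 0.03 m/s and angular speed of cover below 0.3 rad/s and distance between bar_middle and cover above 0.055 m and x of bar_middle in the frame of cover between -0.008 and 0.008 m and angle between the x axis of bar and the y axis of cover, either way round below 0.1 rad and contact force between each of cover, the fingers and bar above 2 N and contact force between each of the arm, the fingers and cover below 0.5 N and contact force between cover and gearbox below 0.1 N); the arm keeps its last pose, push and grip.
It fails at once if the cover is tilted by more than 0.25 rad (angle between cover's own z axis and vertical above 0.25 rad).
It fails at once if a bystander is moved by more than 30 mm (distance of any of screwdriver_orange, bolt_m16, wood_block from where it was at the start of the episode above 0.03 m).
It also fails if it takes over 42 s, if anything falls off the work surface, if the arm or the gripper's body presses on something with over 40 N, if the wrist force passes 120 N, or if a joint passes its speed limit or range.

ROBOT

A 6-joint arm with a two-finger parallel gripper is mounted at the origin on a cart in front of the work surface, level with it; the furniture and walls round the work are solid. World frame = base frame: x ahead of the robot, y to its left, z up, the work surface at z = 0. Lengths are in m, angles in degrees, forces in N, time in s.
With the tool pointing down it reaches from about 0.425 to 0.95 m from the base axis. Payload 14.7 kg.
Tool frame: the origin (TCP) lies at the very end of the fingers, on their centre line; the grasp point (between the pads) lies 19 mm behind it; z points along the fingers, y is the direction in which the jaws open and shut (so a half turn about z gives the same grasp; the last joint's range is limited). The gripper opens to 85 mm and grips with 20 to 120 N. Pads are 22 mm wide; open, the fingers measure 114 mm over their backs; the gripper's body (76 mm by 85 mm) begins 54 mm behind the grasp point. The pads swing forward as they close: fully open they stand 13 mm farther back than shut.
Start: joints at [-76.983, 27.513, 91.461, -0, 61.026, -2.67], TCP at [0.176, -0.626, 0.203] pointing down, gripper open.
Joint ranges: [-157.49, 157.49], [-46.99, 117.5], [13.45, 153.17], [-89.5, 269.5], [5.16, 153.95], [-167.48, 167.48]. Speed limits (degrees/s): [108.29, 108.29, 136.94, 172.46, 172.46, 172.46].

INTERFACE

Orientations are given as [roll, pitch, yaw] about the fixed x, y, z axes, in that order (R = Rz(yaw) Ry(pitch) Rx(roll)).
In Python, from rig import bot, imaging, workorder gives the robot as it stands.
- The arm moves only by the tool servo_tool, never from a script. Its argument "plan" is a list that holds one entry, the list of rows, each a list of 7 numbers: the shift along the tool's x, y, z in m, then the turn, a rotation vector about the tool's x, y, z in degrees, then the finger opening in m, from 0 to 0.0854. A call has 1 to 5 rows; each row is the pose to reach, as a shift and turn from the pose commanded when the call began, along the tool's axes at that moment; what a row does not reach only later rows make up. A row lasts 1/8 s, in which the tool goes at most 62.5 mm and 10.7 degrees, less where a joint would pass 70% of its speed; a pose out of reach is approached as far as the arm can. A call with a gripper value outside its range is refused whole. The fingers move at their own pace and stop on an object; the grip force is fixed at half the most. Time passes only in rows, so rows that repeat a pose let the fingers close. It gives the time, the measured TCP pose, the force and the opening at its end, in the units of the state.
- bot.get_obs(): the state, without advancing time (a new reading comes with each control period).
- imaging.get_image(name): name is "side" or "top" or "wrist"; returns a dict with "pixels" (420x560x3 uint8, blue, green, red), "K" (3x3 intrinsics, pixels), "position" and "orientation" of the camera in the world. Camera axes: x right, y down, z forward; pixel columns grow to the right and rows downward; lengths in m; the calibration is good to about 2 mm. A picture is of the moment at which its call begins. There is no depth.
- workorder.hand_in(): hands the job in, once; it reports no verdict.
The state is a dict: "time_s": time; "joints": joint angles; "dq": joint speeds; "tau": joint torques, N m; "ee_pos": TCP position; "tcp_rot": TCP orientation; "force": force on the tool from outside, world axes, zero at the start; "ft_torque": the same for the moment, N m; "opening": finger opening in m.
Only numpy, scipy, OpenCV 4.12 (cv2) and the standard library are available. Lean on these libraries where they do the work, as an engineer would, in place of code of your own. Each camera call takes 0.05 s, during which the arm holds its last target. There are 200 camera calls.

## Working session

There is one attempt and no reset: what is moved stays moved. The work goes in short steps, Python scripts to look and compute and a tool call to move; the robot and the scene stay as the last step left them, time stands still between calls to the robot, and variables do not carry over. Pictures are saved under pics/ and viewed, about 8 in all and at most 12, crops included, and the job is handed in when it is done.

Besides the shell and the picture viewer there is one more tool, called after "Request:" as name(argument=value, ...) on one line, values as JSON. servo_tool: Moves the arm, as the interface text tells. Its arguments: {"type":"object","properties":{"plan":{"type":"array","items":{"type":"array","items":{"type":"array","items":{"type":"number"}}}}},"required":["plan"]}

```bash
mkdir -p pics; ls; cat > h.py <<'E'
import numpy as np, cv2
from scipy.spatial.transform import Rotation as R
from rig import bot, imaging, workorder
def cam(n):
    d=imaging.get_image(n); return d
def rot(d):
    o=np.array(d["orientation"],float)
    if o.shape==(3,3): return o
    return R.from_euler('xyz',o,degrees=True).as_matrix() if o.size==3 else R.from_quat(o).as_matrix()
def ray(d,u,v):
    w=rot(d)@np.linalg.inv(np.array(d["K"]))@np.array([u,v,1.]); return np.array(d["position"]),w/np.linalg.norm(w)
def onplane(d,u,v,z):
    p,w=ray(d,u,v); return p+w*(z-p[2])/w[2]
def proj(d,P):
    c=rot(d).T@(np.array(P)-np.array(d["position"])); q=np.array(d["K"])@c; return q[:2]/q[2]
def tri(d1,a,d2,b):
    p,w=ray(d1,*a); q,x=ray(d2,*b)
    s=np.linalg.lstsq(np.c_[w,-x],q-p,rcond=None)[0]; A=p+w*s[0];B=q+x*s[1]
    return (A+B)/2,np.linalg.norm(A-B)
E
python3 - <<'E'
from h import *
import pickle
for n in("top","side"):
    d=cam(n); cv2.imwrite(f"pics/{n}0.png",d["pixels"]); pickle.dump(d,open(n+"0.pkl","wb")); print(n,d["K"],d["position"],d["orientation"])
print(bot.get_obs())
E
```

```text
pics
top [[398.34325378   0.         271.24160628]
 [  0.         398.34325378 212.44678552]
 [  0.           0.           1.        ]] [ 0.35917404 -0.10926     1.32979483] [-171.75169197    0.68618966  -88.84297516]
side [[473.06129975   0.         277.17193515]
 [  0.         473.06129975 209.48011359]
 [  0.           0.           1.        ]] [ 0.13346235 -1.06959069  0.64771662] [-117.38682067    0.87569572  -23.62734977]
{'time_s': 0.1, 'joints': array([-7.69852807e+01,  2.75446905e+01,  9.14916940e+01,  7.08913747e-04,
        6.10277536e+01, -2.66896074e+00]), 'dq': array([ 0.13959727, -0.04895143, -0.22225168,  0.01334403, -0.03203705,
       -0.08806148]), 'tau': array([ 1.01750455e-03, -9.52258730e+01, -4.31043291e+01, -2.33827507e-05,
        5.17333727e-03,  2.65936376e-05]), 'ee_pos': array([ 0.17565184, -0.62537549,  0.20244429]), 'tcp_rot': array([-1.79935960e+02, -3.60574775e-03,  1.56833343e+01]), 'force': array([ 0.14860881,  1.35427677, -0.24584019]), 'ft_torque': array([-0.02038822,  0.02307159,  0.00797183]), 'opening': 0.08524715384469797}
```

View pics/top0.png

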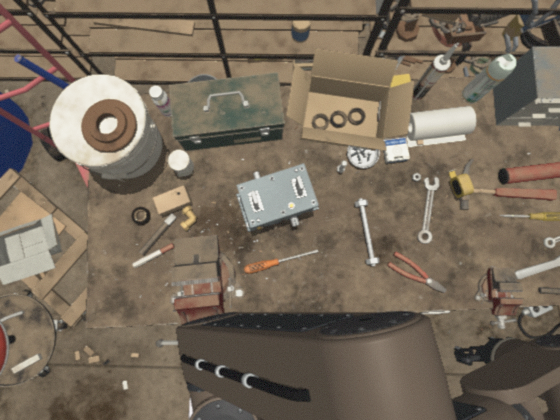

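View pics/side0.png

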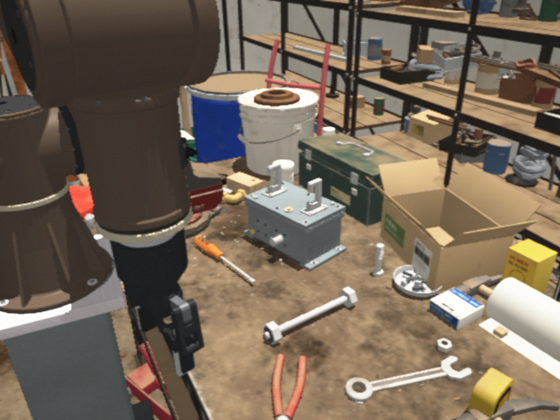

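```bash
python3 - <<'E'
from h import *
a=cv2.imread("pics/top0.png")[155:275,230:390]; b=cv2.imread("pics/side0.png")[155:275,235:395]
cv2.imwrite("pics/c1.png",cv2.resize(a,None,fx=5,fy=5,interpolation=cv2.INTER_CUBIC))
cv2.imwrite("pics/c2.png",cv2.resize(b,None,fx=5,fy=5,interpolation=cv2.INTER_CUBIC))
E
```

```text
(no output)
```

View pics/c1.png

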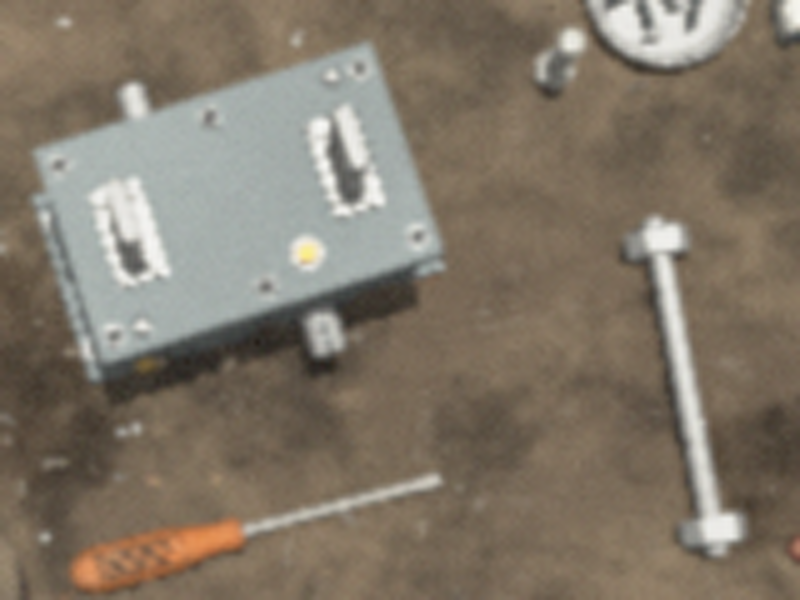

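View pics/c2.png

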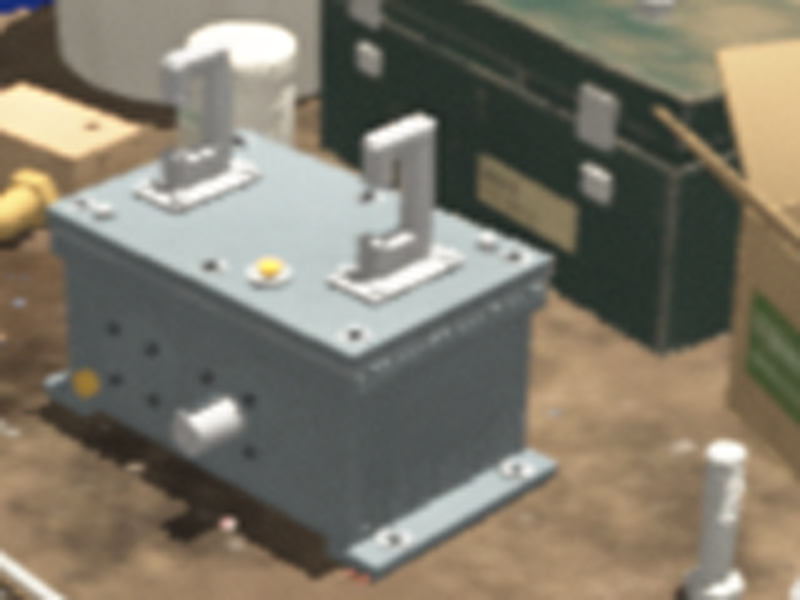

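```bash
python3 - <<'E'
from h import *
import pickle
T=pickle.load(open("top0.pkl","rb"));S=pickle.load(open("side0.pkl","rb"))
f=lambda c,o:((c[0]+.5)/5-.5+o[0],(c[1]+.5)/5-.5+o[1])
t=lambda c:f(c,(230,155)); s=lambda c:f(c,(235,155))
for nm,C in(("top",[onplane(T,*t(c),.12) for c in((38,150),(372,42),(441,255),(102,366))]),
            ("side",[onplane(S,*s(c),.12) for c in((235,130),(550,262),(355,358),(48,210))])):
    C=np.array(C); print(nm,C.round(4).tolist(),"ctr",C.mean(0).round(4))
    for i in range(4):
        e=C[(i+1)%4]-C[i]; print(np.linalg.norm(e).round(4),np.degrees(np.arctan2(e[1],e[0])).round(1))
# hooks tops
for a,b in(((122,184),(218,50)),((345,110),(425,118))): pass
# bar: mask in top
for nm,D,seg in(("top",T,((657,245),(708,520))),):
    A=onplane(D,*t(seg[0]),.018);B=onplane(D,*t(seg[1]),.018);print("barends rough",A,B,np.linalg.norm(A-B),(A+B)/2)
P=[onplane(T,*t(c),.018) for c in((655,216),(716,553))]
print("bar ends",P,np.linalg.norm(P[0]-P[1]),(P[0]+P[1])/2,np.degrees(np.arctan2(*(P[0]-P[1])[[1,0]])))
Q=[onplane(S,*c,.018) for c in((268,337),(354,294))]
print("side bar",Q,np.linalg.norm(Q[0]-Q[1]),(Q[0]+Q[1])/2,np.degrees(np.arctan2(*(Q[1]-Q[0])[[1,0]])))
print("bolt",tri(T,t((572,40)),S,s((727,450))), onplane(T,*t((552,80)),0))
E
```

```text
top [[0.6196, 0.0162, 0.12], [0.6921, -0.1903, 0.12], [0.5581, -0.2338, 0.12], [0.4857, -0.0273, 0.12]] ctr [ 0.5889 -0.1088  0.12  ]
0.2189 -70.7
0.1408 -162.0
0.2189 109.3
0.1408 18.0
side [[0.6145, 0.0199, 0.12], [0.6884, -0.1913, 0.12], [0.5596, -0.236, 0.12], [0.4866, -0.031, 0.12]] ctr [ 0.5873 -0.1096  0.12  ]
0.2237 -70.7
0.1363 -160.8
0.2177 109.6
0.1376 21.7
barends rough [ 0.58426593 -0.38792591  0.018     ] [ 0.40286944 -0.41892443  0.018     ] 0.18402606867322985 [ 0.49356769 -0.40342517  0.018     ]
bar ends [array([ 0.60386643, -0.38683132,  0.018     ]), array([ 0.38161105, -0.42378156,  0.018     ])] 0.2253059581482774 [ 0.49273874 -0.40530644  0.018     ] 9.439164024474321
side bar [array([ 0.38447457, -0.42818921,  0.018     ]), array([ 0.60296687, -0.38324202,  0.018     ])] 0.2230675522924465 [ 0.49372072 -0.40571562  0.018     ] 11.624445246906253
bolt (array([ 0.70599518, -0.32142846,  0.08076391]), np.float64(0.0008180088451878392)) [ 0.70044972 -0.32154353  0.        ]
```

Request:
servo_tool(plan=[[[0.05, -0.018, 0, 0, 0, 1, 0.085], [0.11, -0.038, 0, 0, 0, 2, 0.085], [0.167, -0.058, 0, 0, 0, 3, 0.085], [0.224, -0.078, 0, 0, 0, 4, 0.085], [0.28, -0.098, 0, 0, 0, 5.5, 0.085]]])

```text
time_s: 0.72
ee_pos: [0.4202, -0.4543, 0.2028]
tcp_rot: [-180.0, 0.0, 10.1]
force: [0.4, -0.7, 0.1]
opening: 0.085
```

```bash
cat >> h.py <<'E'
def shift(P,yaw):
    o=bot.get_obs(); M=R.from_euler('xyz',o['tcp_rot'],degrees=True)
    G=R.from_euler('xyz',[180,0,yaw],degrees=True)
    print(o['time_s'],o['ee_pos'].round(4),o['tcp_rot'].round(2),'F',o['force'].round(1),'T',o['ft_torque'].round(2),'open',round(o['opening'],4))
    print('shift',(M.inv().apply(np.array(P)-o['ee_pos'])).round(4),'turn',np.degrees((M.inv()*G).as_rotvec()).round(2))
E
python3 -c "
from h import *
shift([.493,-.405,.12],10.5)"
```

```text
0.725 [ 0.4202 -0.4543  0.2028] [-1.7999e+02  1.0000e-02  1.0140e+01] F [ 0.4 -0.7  0.1] T [ 0.01  0.   -0.01] open 0.085
shift [ 0.0804 -0.0357  0.0828] turn [-0.01  0.01 -0.36]
```

Request:
servo_tool(plan=[[[0.04, -0.018, 0.02, 0, 0, 0, 0.085], [0.08, -0.036, 0.05, 0, 0, 0, 0.085], [0.08, -0.036, 0.08, 0, 0, 0, 0.085], [0.08, -0.036, 0.08, 0, 0, 0, 0.085]]])

```text
time_s: 1.23
ee_pos: [0.4902, -0.4045, 0.1208]
tcp_rot: [-179.8, 0.2, 10.2]
force: [-0.3, 0.1, -0.6]
opening: 0.0851
```

```bash
python3 -c "
from h import *
import pickle
d=cam('wrist');cv2.imwrite('pics/w1.png',d['pixels']);pickle.dump(d,open('w1.pkl','wb'))
print(proj(d,[.493,-.405,.018]),d['position'],d['orientation'])
shift([.493,-.405,.004],10.5)"
```

```text
[285.72245268 202.41027531] [ 0.55736244 -0.39251642  0.29117234] [ 1.64324812e+02  1.55577385e-01 -7.97247473e+01]
1.275 [ 0.4907 -0.4057  0.1224] [-1.799e+02  8.000e-02  1.020e+01] F [-0.1  0.2  0.3] T [ 0.02 -0.02 -0.  ] open 0.0849
shift [ 0.0026 -0.      0.1184] turn [-0.1   0.08 -0.3 ]
```

View pics/w1.png

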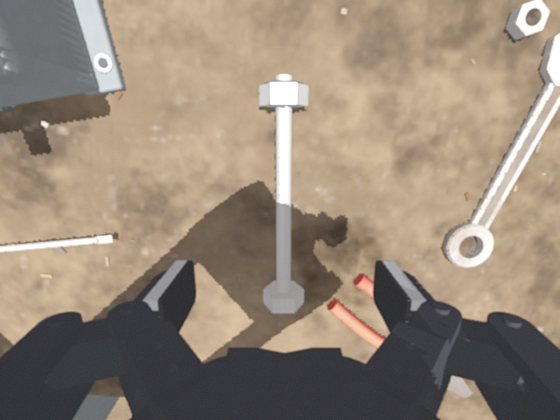

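```bash
python3 -c "
from h import *
import pickle
d=pickle.load(open('w1.pkl','rb'))
g=d['pixels'].astype(float).mean(2)
pts=[]
for v in range(120,275,10):
    r=g[v,265:305]; e=np.diff(cv2.GaussianBlur(r[None],(1,1),0)[0]); l=265+np.argmax(e[:22])+.5; rr=265+20+np.argmin(e[20:])+.5; pts.append(((l+rr)/2,v))
print(pts)
a=np.array(pts); k=np.polyfit(a[:,1],a[:,0],1)
A=onplane(d,np.polyval(k,108),108,.022);B=onplane(d,np.polyval(k,285),285,.018)
print(A,B,np.linalg.norm(A-B),(A+B)/2,np.degrees(np.arctan2(*(A-B)[[1,0]])))
"
```

```text
[(np.float64(283.5), 120), (np.float64(283.5), 130), (np.float64(283.0), 140), (np.float64(283.5), 150), (np.float64(283.5), 160), (np.float64(283.0), 170), (np.float64(283.0), 180), (np.float64(283.0), 190), (np.float64(283.0), 200), (np.float64(283.0), 210), (np.float64(283.0), 220), (np.float64(283.0), 230), (np.float64(283.0), 240), (np.float64(283.0), 250), (np.float64(283.0), 260), (np.float64(283.0), 270)]
[ 0.5745629  -0.38808069  0.022     ] [ 0.40782947 -0.41759374  0.018     ] 0.16937253460316307 [ 0.49119618 -0.40283721  0.02      ] 10.037806458780516
```

Request:
servo_tool(plan=[[[0.002, -0.002, 0.04, 0, 0, 0, 0.085], [0.002, -0.002, 0.085, 0, 0, 0, 0.085], [0.002, -0.002, 0.107, 0, 0, 0, 0.085], [0.002, -0.002, 0.116, 0, 0, 0, 0.085], [0.002, -0.002, 0.116, 0, 0, 0, 0.03]]])

```text
time_s: 1.9
ee_pos: [0.493, -0.4046, 0.0079]
tcp_rot: [180.0, -0.0, 10.2]
force: [-0.1, 0.9, 0.9]
opening: 0.0693
```

Request:
servo_tool(plan=[[[0, 0, 0, 0, 0, 0, 0.0], [0, 0, 0, 0, 0, 0, 0.0], [0, 0, 0, 0, 0, 0, 0.0], [0, 0, 0, 0, 0, 0, 0.0], [0, 0, 0, 0, 0, 0, 0.0]]])

```text
time_s: 2.52
ee_pos: [0.4929, -0.4038, 0.007]
tcp_rot: [180.0, -0.0, 10.2]
force: [0.5, -0.0, -0.7]
opening: 0.0003
```

```bash
python3 -c "
from h import *
a=cam('wrist')['pixels'];d=cam('side');b=d['pixels']
u,v=proj(d,[.493,-.405,.03]).astype(int);print(u,v)
b=cv2.resize(b[v-80:v+60,u-90:u+97],(560,420))
cv2.imwrite('pics/c3.png',cv2.resize(np.hstack([a[100:],b[:320]]),(800,229)) if 0 else np.hstack([a[100:,90:470],b[50:370,70:490]]))
print(bot.get_obs()['opening'])"
```

```text
313 309
7.826186859509379e-05
```

View pics/c3.png

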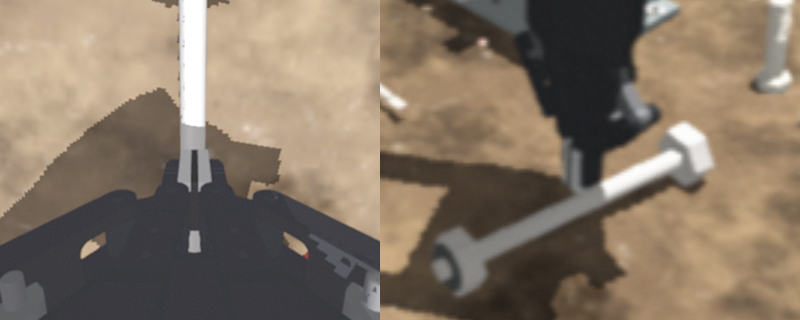

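```bash
python3 -c "
from h import *
import pickle
o=bot.get_obs();M=R.from_euler('xyz',o['tcp_rot'],degrees=True)
d=cam('wrist');s=cam('side')
for b in (0,.013,.019,.03): 
  P=o['ee_pos']+M.apply([0,0,-b]); print(b,proj(d,P),proj(s,P))
  for x in(-.011,.011): print('  edge',proj(d,o['ee_pos']+M.apply([x,0,-b])),proj(s,o['ee_pos']+M.apply([x,0,-b])))
print(o['ee_pos'],o['force'],o['ft_torque'],o['opening'])
b=s['pixels'][255:345,255:375]
a=d['pixels'][200:380,180:380]
cv2.imwrite('pics/c4.png',np.hstack([cv2.resize(a,(500,450)),cv2.resize(b,None,fx=5,fy=5,interpolation=cv2.INTER_CUBIC)[:,100:400]]))
"
```

```text
0 [284.51656812 246.15398436] [312.59653638 318.03699011]
  edge [284.4985649  262.77535278] [308.28454897 320.09636056]
  edge [284.53516109 228.98813565] [316.86072737 316.00044685]
0.013 [284.57131418 254.66700074] [312.71996378 313.01443167]
  edge [284.55107588 272.34744809] [308.38160005 315.05840654]
  edge [284.59226516 236.36395382] [317.00994016 310.99325399]
0.019 [284.59939842 259.03410149] [312.77745157 310.67511472]
  edge [284.577966   277.24918045] [308.42680508 312.71179857]
  edge [284.62161261 240.15460358] [317.07943429 308.66121201]
0.03 [284.6563762  267.89415079] [312.8837134  306.35106466]
  edge [284.63242237 287.17589719] [308.51036703 308.37407026]
  edge [284.68126523 247.85960451] [317.20788302 304.35080707]
[ 0.49282378 -0.4037742   0.00697282] [-0.25557079  0.56086393  0.13539012] [-0.03017328 -0.01709395  0.00397444] 7.826186859509379e-05
```

View pics/c4.png

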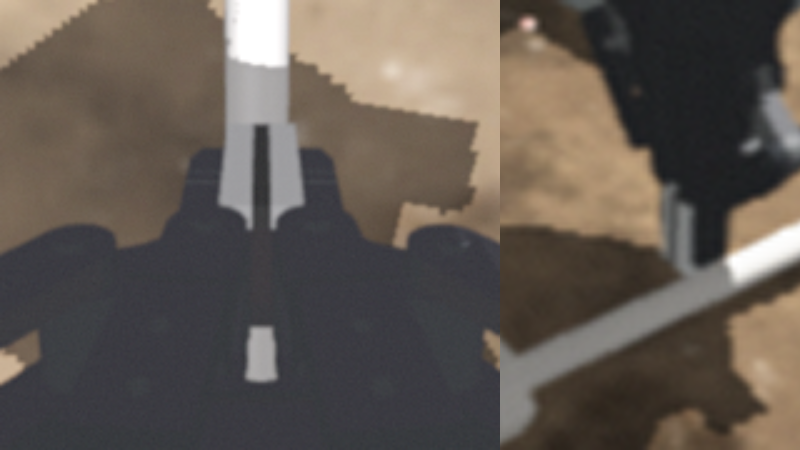

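Request:
servo_tool(plan=[[[0, 0, -0.02, 0, 0, 0, 0.0], [0, 0, -0.05, 0, 0, 0, 0.035], [0, 0, -0.05, 0, 0, 0, 0.035], [0, 0, -0.05, 0, 0, 0, 0.035], [0, 0, -0.05, 0, 0, 0, 0.035]]])

```text
time_s: 3.35
ee_pos: [0.4925, -0.4035, 0.0566]
tcp_rot: [-180.0, 0.0, 10.2]
force: [0.3, 0.3, 0.3]
opening: 0.0348
```

```bash
python3 -c "
from h import *
d=cam('wrist');s=cam('side')
a=cv2.resize(d['pixels'][60:360,120:460],(500,441));b=cv2.resize(s['pixels'][235:355,265:345],(294,441))
cv2.imwrite('pics/c5.png',np.hstack([a,b]))
g=d['pixels'].astype(float).mean(2)
for v in(60,80,100,120,140,160): print(v,np.diff(g[v,255:315]).argmax()+255.5,np.diff(g[v,255:315]).argmin()+255.5)
shift([.493,-.404,.004],10.2)
o=bot.get_obs();print(proj(s,o['ee_pos']),proj(s,o['ee_pos']+[0,0,.01]))
"
```

```text
60 277.5 289.5
80 264.5 302.5
100 265.5 300.5
120 272.5 293.5
140 273.5 293.5
160 273.5 292.5
3.45 [ 0.4925 -0.4035  0.0565] [-1.7995e+02  4.0000e-02  1.0190e+01] F [-0.2  0.7 -0.8] T [-0.01 -0.02  0.05] open 0.0349
shift [0.0004 0.0006 0.0525] turn [-0.05  0.04 -0.01]
[312.86384282 298.54430408] [312.9619325  294.49712211]
```

View pics/c5.png

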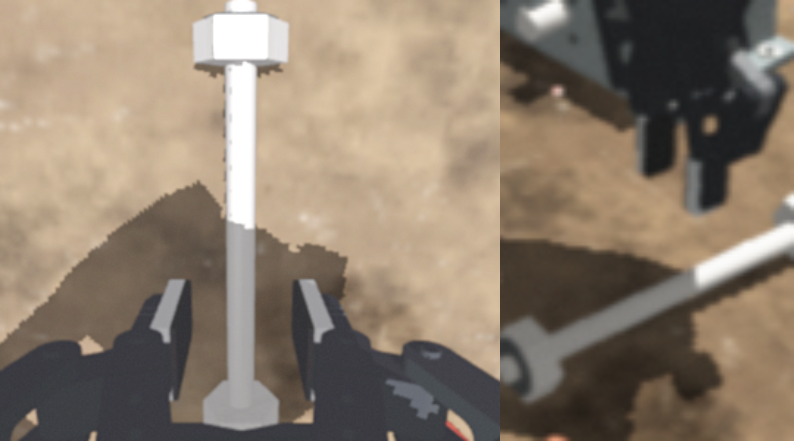

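Request:
servo_tool(plan=[[[0, 0.0005, 0.03, 0, 0, 0, 0.035], [0, 0.0005, 0.052, 0, 0, 0, 0.035], [0, 0.0005, 0.062, 0, 0, 0, 0.035], [0, 0.0005, 0.066, 0, 0, 0, 0.035]]])

```text
time_s: 3.95
ee_pos: [0.4927, -0.4041, -0.0095]
tcp_rot: [-180.0, 0.0, 10.2]
force: [-0.2, 0.3, 0.5]
opening: 0.035
```

Request:
servo_tool(plan=[[[0, 0, 0.003, 0, 0, 0, 0.035], [0, 0, 0.005, 0, 0, 0, 0.035], [0, 0, 0.005, 0, 0, 0, 0.0], [0, 0, 0.005, 0, 0, 0, 0.0], [0, 0, 0.005, 0, 0, 0, 0.0]]])

```text
time_s: 4.58
ee_pos: [0.493, -0.4042, -0.0136]
tcp_rot: [180.0, -0.0, 10.2]
force: [-1.1, 3.6, 6.5]
opening: 0.0112
```

Request:
servo_tool(plan=[[[0, 0, 0, 0, 0, 0, 0.035], [0, 0, 0, 0, 0, 0, 0.035], [0, 0, 0.003, 0, 0, 0, 0.035], [0, 0, 0.006, 0, 0, 0, 0.035], [0, 0, 0.006, 0, 0, 0, 0.035]]])

```text
time_s: 5.2
ee_pos: [0.4927, -0.4041, -0.0204]
tcp_rot: [-180.0, 0.0, 10.2]
force: [0.3, 0.2, -0.4]
opening: 0.0352
```

```bash
python3 -c "
from h import *
d=cam('wrist');s=cam('side')
a=cv2.resize(d['pixels'][60:360,120:460],(460,406));b=cv2.resize(s['pixels'][265:345,265:332],(340,406),interpolation=cv2.INTER_CUBIC)
cv2.imwrite('pics/c6.png',np.hstack([a,b]))
shift([.493,-.404,-.02],10.2)
"
```

```text
5.3 [ 0.4929 -0.4042 -0.0201] [-1.7999e+02  1.0000e-02  1.0190e+01] F [0.3 0.7 0.3] T [ 0.01 -0.01 -0.  ] open 0.0348
shift [ 0.0002 -0.0002 -0.0001] turn [-0.01  0.01 -0.01]
```

View pics/c6.png

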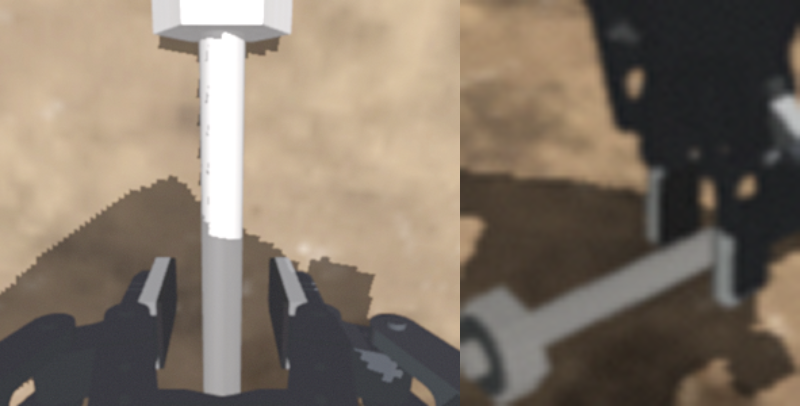

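Request:
servo_tool(plan=[[[0, 0, 0, 0, 0, 0, 0.0], [0, 0, 0, 0, 0, 0, 0.0], [0, 0, 0, 0, 0, 0, 0.0], [0, 0, 0, 0, 0, 0, 0.0]]])

```text
time_s: 5.8
ee_pos: [0.493, -0.4043, -0.0197]
tcp_rot: [180.0, -0.0, 10.2]
force: [-1.1, 1.5, 6.0]
opening: 0.0114
```

Request:
servo_tool(plan=[[[0, 0, -0.01, 0, 0, 0, 0.0], [0, 0, -0.04, 0, 0, 0, 0.0], [0, 0, -0.09, 0, 0, 0, 0.0], [0, 0, -0.14, 0, 0, 0, 0.0], [0, 0, -0.2, 0, 0, 0, 0.0]]])

```text
time_s: 6.42
ee_pos: [0.4923, -0.4038, 0.1816]
tcp_rot: [-180.0, 0.0, 10.2]
force: [1.3, -1.4, -3.2]
opening: 0.0117
```

```bash
python3 -c "
from h import *
d=cam('wrist');s=cam('side');o=bot.get_obs()
u,v=proj(s,o['ee_pos']).astype(int);print(u,v)
x0=max(0,u-80);y0=max(0,v-70)
a=cv2.resize(d['pixels'][60:360,120:460],(399,352));b=cv2.resize(s['pixels'][y0:y0+140,x0:x0+160],(400,352),interpolation=cv2.INTER_CUBIC)
print(x0,y0)
cv2.imwrite('pics/c7.png',np.hstack([a,b]))
import pickle;pickle.dump((d,s,o),open('l.pkl','wb'))
shift([.5455,-.124,.3],109)
"
```

```text
316 242
236 172
6.525 [ 0.4956 -0.4068  0.1872] [179.53  -0.36  10.19] F [ 0.5 -0.1 -2.2] T [-0.01 -0.03  0.03] open 0.0117
shift [ 0.0998 -0.2686 -0.1143] turn [  0.65   0.14 -98.81]
```

View pics/c7.png

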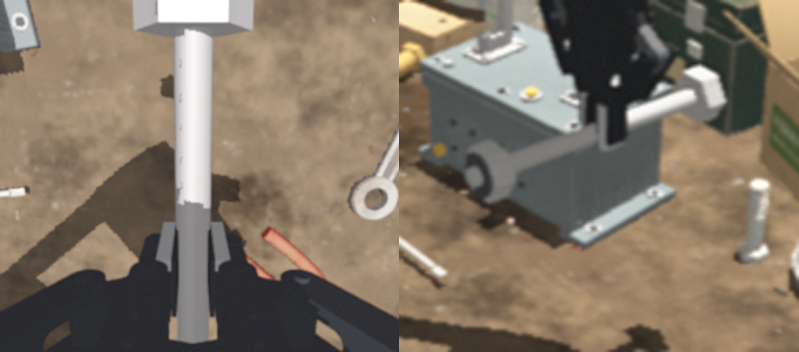

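Request:
servo_tool(plan=[[[0.01, -0.02, -0.02, 0, 0, -9.5, 0.0], [0.02, -0.045, -0.04, 0, 0, -19, 0.0], [0.03, -0.075, -0.06, 0, 0, -28.5, 0.0], [0.04, -0.105, -0.075, 0, 0, -38, 0.0], [0.05, -0.135, -0.075, 0, 0, -47.5, 0.0]]])

```text
time_s: 7.15
ee_pos: [0.5187, -0.2618, 0.256]
tcp_rot: [179.9, -0.0, 58.0]
force: [-0.0, 1.0, -2.3]
opening: 0.0113
```

```bash
python3 -c "
from h import *
shift([.5455-.019,-.124-.0065,.262],109)"
```

```text
7.15 [ 0.5187 -0.2618  0.256 ] [179.9   -0.    57.99] F [-0.   1.  -2.3] T [-0.02 -0.07  0.  ] open 0.0113
shift [ 0.1155 -0.0629 -0.0061] turn [ 1.000e-01  4.000e-02 -5.101e+01]
```

Request:
servo_tool(plan=[[[0.025, -0.012, -0.004, 0, 0, -10.2, 0.0], [0.05, -0.025, -0.004, 0, 0, -20.4, 0.0], [0.075, -0.038, -0.004, 0, 0, -30.6, 0.0], [0.095, -0.05, -0.004, 0, 0, -40.8, 0.0], [0.115, -0.063, -0.004, 0, 0, -51, 0.0]]])

```text
time_s: 7.78
ee_pos: [0.5261, -0.1308, 0.2587]
tcp_rot: [-180.0, -0.0, 109.0]
force: [0.3, -1.0, -2.5]
opening: 0.0115
```

Request:
servo_tool(plan=[[[0, 0, 0, 0, 0, 0, 0.0], [0, 0, 0, 0, 0, 0, 0.0]]])

```text
time_s: 8.02
ee_pos: [0.5264, -0.132, 0.2589]
tcp_rot: [-180.0, 0.0, 108.6]
force: [-0.6, 0.2, -2.1]
opening: 0.0117
```

```bash
python3 -c "
from h import *
shift([.5455,-.124,.122],109)
d=cam('wrist');s=cam('side');t=cam('top');o=bot.get_obs()
import pickle;pickle.dump((d,s,t,o),open('m.pkl','wb'))
b=cv2.resize(s['pixels'][120:260,210:370],(640,560),interpolation=cv2.INTER_CUBIC)
cv2.imwrite('pics/c8.png',b)
cv2.imwrite('pics/c8w.png',d['pixels'])
m=np.hstack([cv2.resize(s['pixels'][140:240,230:350],(480,400),interpolation=cv2.INTER_CUBIC),cv2.resize(d['pixels'][:,80:416],(320,400),interpolation=cv2.INTER_AREA)])
cv2.imwrite('pics/c8.png',m)
"
```

```text
8.025 [ 0.5264 -0.132   0.2589] [-1.7999e+02  1.0000e-02  1.0857e+02] F [-0.6  0.2 -2.1] T [-0.04 -0.02  0.05] open 0.0117
shift [0.0015 0.0206 0.1369] turn [-0.01  0.01 -0.43]
```

View pics/c8.png

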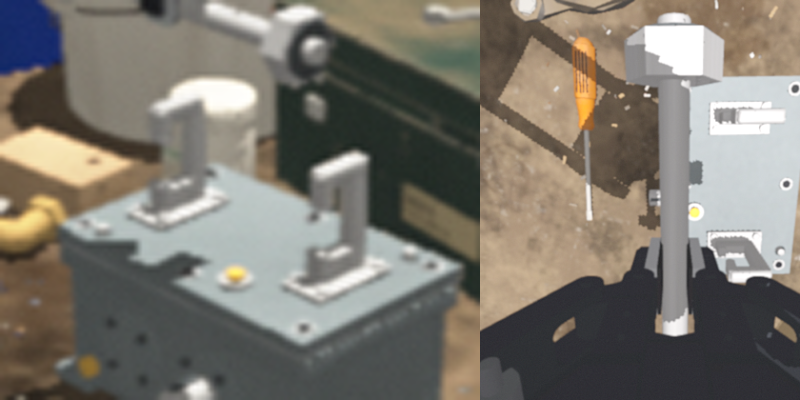

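```bash
python3 -c "
from h import *
import pickle
d,s,t,o=pickle.load(open('m.pkl','rb'))
# bar end height
p,w=ray(s,309,152); 
for du in(0,):
  c=o['ee_pos'][:2]-0.112*np.array([np.cos(np.radians(108.57)),np.sin(np.radians(108.57))])
  k=((c-p[:2])@w[:2])/(w[:2]@w[:2]); print('bar end exp',c,'ray',p+k*w)
# plate mask in wrist
im=d['pixels'].astype(int); m=((im[...,0]>im[...,2]+5)&(im[...,0]>90)).astype(np.uint8)
n,l,st,_=cv2.connectedComponentsWithStats(m); i=1+st[1:,4].argmax(); print(st[i])
l=(l==i)
top=[(u,np.argmax(l[:,u])) for u in range(310,480,5) if l[:,u].any()]; print(top)
a=np.array(top[1:-1]); k=np.polyfit(a[:,0],a[:,1],1); print(k)
A=onplane(d,310,np.polyval(k,310),.12);B=onplane(d,440,np.polyval(k,440),.12);print(A,B,'xdir',np.degrees(np.arctan2(*(B-A)[[1,0]])))
right=[(st[i][0]+0 if 0 else np.max(np.where(l[v])[0]),v) for v in range(90,300,10)];print('right',right)
left=[(np.min(np.where(l[v])[0]),v) for v in range(80,300,10)];print('left',left)
x=np.array([np.cos(np.radians(19.)),np.sin(np.radians(19.))]);y=np.array([-x[1],x[0]])
C=np.array([.588,-.109])
def cf(u,v,z): q=onplane(d,u,v,z)[:2]-C; return (q@x*1e3).round(1),(q@y*1e3).round(1)
print('top edge y',cf(360,np.polyval(k,360),.12),'(110)')
# bar: line in wrist in cover frame
g=im.mean(2)
print('exp cov corner px',proj(d,[*(C+x*-.07+y*.11),.12]),proj(d,[*(C+x*.07+y*.11),.12]))
for q in((-18,70,88),(-18,64,88),(-18,76,88),(0,70,88)): print(q,proj(d,[*(C+x*q[0]/1e3+y*q[1]/1e3),.11+q[2]/1e3]),proj(s,[*(C+x*q[0]/1e3-y*q[1]/1e3),.11+q[2]/1e3]))
"
```

```text
bar end exp [ 0.56209419 -0.23853097] ray [ 0.56348704 -0.23925231  0.29863779]
[  299    80   127   207 16639]
[(310, np.int64(90)), (315, np.int64(89)), (320, np.int64(88)), (325, np.int64(87)), (330, np.int64(86)), (335, np.int64(82)), (340, np.int64(81)), (345, np.int64(82)), (350, np.int64(81)), (355, np.int64(81)), (360, np.int64(81)), (365, np.int64(81)), (370, np.int64(81)), (375, np.int64(81)), (380, np.int64(81)), (385, np.int64(81)), (390, np.int64(81)), (395, np.int64(81)), (400, np.int64(81)), (405, np.int64(81)), (410, np.int64(81)), (415, np.int64(81)), (420, np.int64(81)), (425, np.int64(81))]
[-5.64652739e-02  1.03023715e+02]
[ 0.51505452 -0.02023277  0.12      ] [0.630037   0.02529443 0.12      ] xdir 21.601037645553912Traceback (most recent call last):
  File "<string>", line 17, in <module>
    right=[(st[i][0]+0 if 0 else np.max(np.where(l[v])[0]),v) for v in range(90,300,10)];print('right',right)
                                 ~~~~~~^^^^^^^^^^^^^^^^^^^
    return _wrapreduction(a, np.maximum, 'max', axis, None, out,
                          keepdims=keepdims, initial=initial, where=where)
    return ufunc.reduce(obj, axis, dtype, out, **passkwargs)
           ~~~~~~~~~~~~^^^^^^^^^^^^^^^^^^^^^^^^^^^^^^^^^^^^^
ValueError: zero-size array to reduction operation maximum which has no identity
```

```bash
python3 -c "
from h import *
import pickle
d,s,t,o=pickle.load(open('m.pkl','rb'))
im=d['pixels'].astype(int); m=((im[...,0]>im[...,2]+5)&(im[...,0]>90)).astype(np.uint8)
n,l,st,_=cv2.connectedComponentsWithStats(m); i=1+st[1:,4].argmax(); l=(l==i)
a=np.array([(u,np.argmax(l[:,u])) for u in range(340,422,3)]); k=np.polyfit(a[:,0],a[:,1],1)
A=onplane(d,340,np.polyval(k,340),.12);B=onplane(d,420,np.polyval(k,420),.12);print('xdir',np.degrees(np.arctan2(*(B-A)[[1,0]])))
r=np.array([(np.max(np.where(l[v])[0]),v) for v in range(90,280,6) if l[v].any()]);print(r[:,0])
r=r[np.abs(r[:,0]-np.polyval(np.polyfit(r[:,1],r[:,0],1),r[:,1]))<2];kr=np.polyfit(r[:,1],r[:,0],1)
A=onplane(d,np.polyval(kr,100),100,.12);B=onplane(d,np.polyval(kr,270),270,.12);print('ydir',np.degrees(np.arctan2(*(A-B)[[1,0]])))
x=np.array([np.cos(np.radians(19.)),np.sin(np.radians(19.))]);y=np.array([-x[1],x[0]])
C=np.array([.588,-.109])
def cf(u,v,z): q=onplane(d,u,v,z)[:2]-C; return (q@x*1e3).round(1),(q@y*1e3).round(1)
print('top edge y',cf(380,np.polyval(k,380),.12),'(110)','right edge x',cf(np.polyval(kr,170),170,.12),'(70)')
v=[(np.min(np.where(l[q])[0]),q) for q in range(84,300,8) if l[q].any()];print('left',[(a,cf(a,b,.12)[0]) for a,b in v])
print(((o['ee_pos'][:2]-C)@x,(o['ee_pos'][:2]-C)@y))
"
```

```text
xdir 18.81030382635116
[424 423 422 422 421 421 420 419 419 418 418 417 416 416 415 414 414 413
 413 412 411 410 410 409 409 408 407 407 406 406 405 404]
ydir 109.29058134342137
top edge y (np.float64(26.6), np.float64(111.2)) (110) right edge x (np.float64(69.7), np.float64(26.3)) (70)
left [(np.int64(335), np.float64(-16.2)), (np.int64(302), np.float64(-47.7)), (np.int64(301), np.float64(-48.6)), (np.int64(300), np.float64(-49.5)), (np.int64(300), np.float64(-49.4)), (np.int64(300), np.float64(-49.4)), (np.int64(300), np.float64(-49.3)), (np.int64(301), np.float64(-48.3)), (np.int64(300), np.float64(-49.2)), (np.int64(300), np.float64(-49.2)), (np.int64(300), np.float64(-49.1)), (np.int64(301), np.float64(-48.0)), (np.int64(301), np.float64(-47.9)), (np.int64(300), np.float64(-48.9)), (np.int64(302), np.float64(-46.7)), (np.int64(299), np.float64(-49.8)), (np.int64(299), np.float64(-49.8)), (np.int64(315), np.float64(-32.5)), (np.int64(314), np.float64(-33.4)), (np.int64(299), np.float64(-49.6)), (np.int64(299), np.float64(-49.6)), (np.int64(310), np.float64(-37.3)), (np.int64(376), np.float64(36.7)), (np.int64(376), np.float64(37.4)), (np.int64(381), np.float64(43.9)), (np.int64(387), np.float64(51.5))]
(np.float64(-0.0658250417079976), np.float64(-0.002042985305889339))
```

Request:
servo_tool(plan=[[[0.001, 0.007, 0.03, 0, 0, -0.5, 0.0], [0.002, 0.014, 0.07, 0, 0, -0.5, 0.0], [0.002, 0.0205, 0.11, 0, 0, -0.5, 0.0], [0.002, 0.0205, 0.138, 0, 0, -0.5, 0.0], [0.002, 0.0205, 0.138, 0, 0, -0.5, 0.0]]])

```text
time_s: 8.8
ee_pos: [0.5438, -0.1233, 0.1192]
tcp_rot: [-179.8, -0.1, 109.1]
force: [-0.2, -0.1, -2.6]
opening: 0.0116
```

```bash
python3 -c "
from h import *
import pickle
s=cam('side');d=cam('wrist');o=bot.get_obs()
cv2.imwrite('pics/c9.png',cv2.resize(s['pixels'][150:250,235:355],(720,600),interpolation=cv2.INTER_CUBIC))
pickle.dump((s,d,o),open('n.pkl','wb'))
x=np.array([np.cos(np.radians(19.1)),np.sin(np.radians(19.1))]);y=np.array([-x[1],x[0]]);C=np.array([.588,-.109])
q=o['ee_pos'][:2]-C;print(o['ee_pos'],o['tcp_rot'],o['force'],'cover x,y',q@x,q@y)
"
```

```text
[ 0.5456225  -0.12372676  0.1216893 ] [1.79983069e+02 1.31865717e-02 1.09136996e+02] [ 0.51753407 -0.85611324 -1.94828429] cover x,y -0.044863432411261776 -4.935562368493622e-05
```

View pics/c9.png

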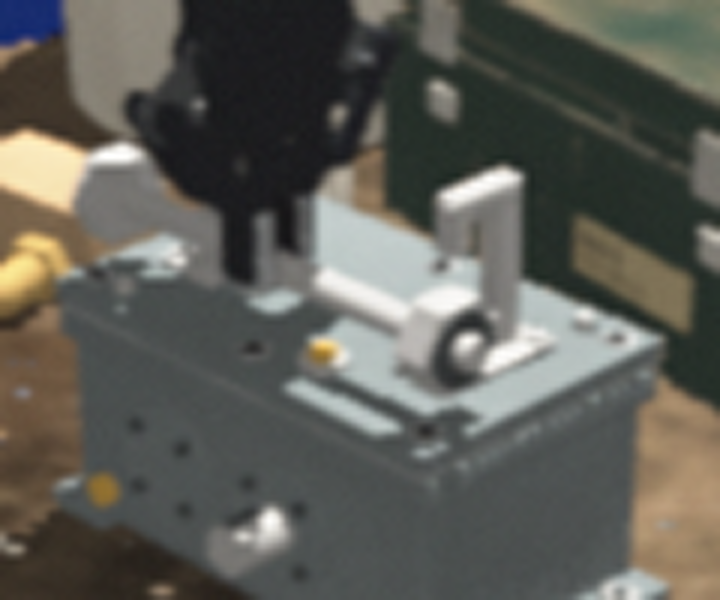

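```bash
python3 -c "
from h import *
import pickle
s,d,o=pickle.load(open('n.pkl','rb'))
x=np.array([np.cos(np.radians(19.1)),np.sin(np.radians(19.1)),0]);y=np.array([-x[1],x[0],0]);C=np.array([.588,-.109,.11])
e=o['ee_pos'];E=[e[0],e[1],0]-.112*y
for z in(.155,.16,.165,.17): E[2]=z; print(z,(proj(s,E)-[235,150])*6)
for q in((-18,-76,88),(20,-76,88),(-18,-64,88),(-18,-76,61.5),(8,-76,37),(-45,-112,50)): print(q,(proj(s,C+x*q[0]/1e3+y*q[1]/1e3+[0,0,q[2]/1e3])-[235,150])*6)
"
```

```text
0.155 [470.81294805 356.00779971]
0.16 [471.07908914 344.19586524]
0.165 [471.34638009 332.33289782]
0.17 [471.61482836 320.41856603]
(-18, -76, 88) [452.79472301 203.10305272]
(20, -76, 88) [519.97128437 174.99721134]
(-18, -64, 88) [430.29469493 194.00259064]
(-18, -76, 61.5) [451.62769986 265.44072516]
(8, -76, 37) [495.90133093 301.27111401]
(-45, -112, 50) [470.7331626  344.26914556]
```

Request:
servo_tool(plan=[[[0, 0.008, 0, 0, 0, 0, 0.0], [0, 0.016, 0, 0, 0, 0, 0.0], [0, 0.023, 0, 0, 0, 0, 0.0], [0, 0.029, 0, 0, 0, 0, 0.0], [0, 0.034, 0, 0, 0, 0, 0.0]]])

```text
time_s: 9.52
ee_pos: [0.5777, -0.1119, 0.121]
tcp_rot: [-180.0, -0.0, 109.2]
force: [-0.2, 0.4, -2.9]
opening: 0.0116
```

Request:
servo_tool(plan=[[[0, 0.003, 0, 0, 0, 0, 0.0], [0, 0.006, 0, 0, 0, 0, 0.0], [0, 0.008, 0, 0, 0, 0, 0.0]]])

```text
time_s: 9.9
ee_pos: [0.585, -0.1094, 0.121]
tcp_rot: [-180.0, -0.0, 109.2]
force: [0.0, -0.3, -2.9]
opening: 0.0117
```

```bash
cat >> h.py <<'E'
def cov():
    x=np.array([np.cos(np.radians(19.1)),np.sin(np.radians(19.1)),0]);y=np.array([-x[1],x[0],0]);C=np.array([.588,-.109,.11])
    o=bot.get_obs();q=o['ee_pos']-C
    print(o['time_s'],'cov xyz',(q@x*1e3).round(1),(q@y*1e3).round(1),(q[2]*1e3+38.5).round(1),'rot',o['tcp_rot'].round(2),'F x,y,z',[(o['force']@v).round(1) for v in(x,y,[0,0,1])],'T',o['ft_torque'].round(2))
E
python3 -c "
from h import *
cov()"
```

```text
9.9 cov xyz -3.0 0.6 49.5 rot [-180.     -0.    109.18] F x,y,z [np.float64(-0.1), np.float64(-0.3), np.float64(-2.9)] T [ 0.05  0.04 -0.02]
```

Through lip and nose without contact. Creep to the posts.

Request:
servo_tool(plan=[[[0, 0.001, 0, 0, 0, 0, 0.0], [0, 0.002, 0, 0, 0, 0, 0.0], [0, 0.003, 0, 0, 0, 0, 0.0], [0, 0.003, 0, 0, 0, 0, 0.0]]])

```text
time_s: 10.4
ee_pos: [0.5878, -0.1085, 0.121]
tcp_rot: [180.0, 0.0, 109.2]
force: [-0.6, 0.1, -2.9]
opening: 0.0115
```

```bash
python3 -c "
from h import *
cov()"
```

```text
10.4 cov xyz -0.0 0.6 49.5 rot [180.     0.   109.19] F x,y,z [np.float64(-0.6), np.float64(0.3), np.float64(-2.9)] T [-0.05  0.    0.05]
```

Request:
servo_tool(plan=[[[0, 0.001, 0, 0, 0, 0, 0.0], [0, 0.0015, 0, 0, 0, 0, 0.0], [0, 0.0015, 0, 0, 0, 0, 0.0]]])

```text
time_s: 10.78
ee_pos: [0.5892, -0.108, 0.121]
tcp_rot: [-180.0, -0.0, 109.2]
force: [-0.2, 0.5, -1.9]
opening: 0.0114
```

```bash
python3 -c "
from h import *
cov()"
```

```text
10.775 cov xyz 1.5 0.6 49.5 rot [-180.     -0.    109.19] F x,y,z [np.float64(-0.0), np.float64(0.5), np.float64(-1.9)] T [-0.03  0.03 -0.  ]
```

Request:
servo_tool(plan=[[[0, 0.0008, 0, 0, 0, 0, 0.0], [0, 0.0015, 0, 0, 0, 0, 0.0], [0, 0.0015, 0, 0, 0, 0, 0.0]]])

```text
time_s: 11.15
ee_pos: [0.59, -0.1076, 0.1209]
tcp_rot: [-179.9, -0.0, 109.2]
force: [-4.9, -2.1, 0.0]
opening: 0.0114
```

```bash
python3 -c "
from h import *
cov()"
```

```text
11.15 cov xyz 2.3 0.7 49.4 rot [-1.7994e+02 -1.0000e-02  1.0920e+02] F x,y,z [np.float64(-5.3), np.float64(-0.4), np.float64(0.0)] T [-0.35  0.71  0.01]
```

Request:
servo_tool(plan=[[[0, -0.0015, 0, 0, 0, 0, 0.0], [0, -0.0015, -0.004, 0, 0, 0, 0.0], [0, -0.0015, -0.008, 0, 0, 0, 0.0], [0, -0.0015, -0.012, 0, 0, 0, 0.0], [0, -0.0015, -0.015, 0, 0, 0, 0.0]]])

```text
time_s: 11.78
ee_pos: [0.5893, -0.108, 0.1364]
tcp_rot: [180.0, 0.0, 109.2]
force: [-0.2, 0.3, -2.0]
opening: 0.0117
```

```bash
python3 -c "
from h import *
cov()"
```

```text
11.775 cov xyz 1.6 0.5 64.9 rot [1.7998e+02 1.0000e-02 1.0919e+02] F x,y,z [np.float64(-0.1), np.float64(0.3), np.float64(-2.0)] T [ 0.01 -0.01  0.01]
```

Request:
servo_tool(plan=[[[0, 0, -0.002, 0, 0, 0, 0.0], [0, 0, -0.004, 0, 0, 0, 0.0], [0, 0, -0.006, 0, 0, 0, 0.0], [0, 0, -0.008, 0, 0, 0, 0.0], [0, 0, -0.008, 0, 0, 0, 0.0]]])

```text
time_s: 12.4
ee_pos: [0.5891, -0.108, 0.1439]
tcp_rot: [-180.0, -0.0, 109.2]
force: [-0.1, 0.0, -8.5]
opening: 0.0116
```

```bash
python3 -c "
from h import *
cov()"
```

```text
12.4 cov xyz 1.3 0.6 72.4 rot [-1.7999e+02 -1.0000e-02  1.0919e+02] F x,y,z [np.float64(-0.1), np.float64(0.0), np.float64(-8.5)] T [ 0.04 -0.    0.04]
```

Request:
servo_tool(plan=[[[0, 0, -0.003, 0, 0, 0, 0.0], [0, 0, -0.008, 0, 0, 0, 0.0], [0, 0, -0.014, 0, 0, 0, 0.0], [0, 0, -0.02, 0, 0, 0, 0.0], [0, 0, -0.024, 0, 0, 0, 0.0]]])

```text
time_s: 13.02
ee_pos: [0.5894, -0.108, 0.1686]
tcp_rot: [180.0, 0.0, 109.2]
force: [0.4, 0.2, -8.3]
opening: 0.0115
```

```bash
python3 -c "
from h import *
cov()
s=cam('side');cv2.imwrite('pics/lift.png',s['pixels'])
im=s['pixels'].astype(int)
"
```

```text
13.025 cov xyz 1.6 0.5 97.1 rot [1.7997e+02 2.0000e-02 1.0919e+02] F x,y,z [np.float64(0.5), np.float64(0.0), np.float64(-8.3)] T [ 0.03  0.   -0.  ]
```

Load is steady at 8.3 N, with no side force. Continuing up.

Request:
servo_tool(plan=[[[0, 0, -0.004, 0, 0, 0, 0.0], [0, 0, -0.011, 0, 0, 0, 0.0], [0, 0, -0.018, 0, 0, 0, 0.0], [0, 0, -0.025, 0, 0, 0, 0.0], [0, 0, -0.03, 0, 0, 0, 0.0]]])

```text
time_s: 13.7
ee_pos: [0.5893, -0.108, 0.1986]
tcp_rot: [180.0, 0.0, 109.2]
force: [-0.1, 0.3, -8.7]
opening: 0.0114
```

Request:
servo_tool(plan=[[[0, 0, -0.005, 0, 0, 0, 0.0], [0, 0, -0.011, 0, 0, 0, 0.0], [0, 0, -0.017, 0, 0, 0, 0.0], [0, 0, -0.021, 0, 0, 0, 0.0], [0, 0, -0.023, 0, 0, 0, 0.0]]])

```text
time_s: 14.32
ee_pos: [0.5892, -0.108, 0.2213]
tcp_rot: [180.0, 0.0, 109.2]
force: [0.9, -0.1, -8.3]
opening: 0.0116
```

Request:
servo_tool(plan=[[[0, 0, 0, 0, 0, 0, 0.0], [0, 0, 0, 0, 0, 0, 0.0], [0, 0, 0, 0, 0, 0, 0.0], [0, 0, 0, 0, 0, 0, 0.0], [0, 0, 0, 0, 0, 0, 0.0]]])

```text
time_s: 14.95
ee_pos: [0.5892, -0.108, 0.2209]
tcp_rot: [-180.0, -0.0, 109.2]
force: [0.5, 0.3, -7.8]
opening: 0.0117
```

Request:
servo_tool(plan=[[[0, 0, 0, 0, 0, 0, 0.0], [0, 0, 0, 0, 0, 0, 0.0], [0, 0, 0, 0, 0, 0, 0.0], [0, 0, 0, 0, 0, 0, 0.0], [0, 0, 0, 0, 0, 0, 0.0]]])

```text
time_s: 15.58
ee_pos: [0.5892, -0.108, 0.221]
tcp_rot: [-180.0, 0.0, 109.2]
force: [-0.6, -0.5, -7.9]
opening: 0.0117
```

```bash
python3 -c "
from h import *
cov()
s=cam('side');cv2.imwrite('pics/end.png',cv2.resize(s['pixels'][110:270,210:370],(600,600),interpolation=cv2.INTER_CUBIC))
s2=cam('side');print(np.abs(s2['pixels'].astype(int)-s['pixels']).mean())
# plate corners by prediction at cover z=.19 (top face .2)
x=np.array([np.cos(np.radians(19.1)),np.sin(np.radians(19.1)),0]);y=np.array([-x[1],x[0],0])
C=np.array([.588,-.109,.2])
for a,b in((-.07,.11),(-.07,-.11),(.07,-.11)): print(((proj(s,C+x*a+y*b)-[210,110])*3.75).round())
"
```

```text
15.575 cov xyz 1.4 0.6 149.5 rot [-180.      0.    109.19] F x,y,z [np.float64(-0.7), np.float64(-0.2), np.float64(-7.9)] T [0.04 0.01 0.07]
0.9555739795918368
[120. 215.]
[357. 317.]
[513. 249.]
```

```bash
python3 -c "
from h import *
s=cam('side');im=s['pixels'].astype(int)
g=im.mean(2);m=((im[...,0]>im[...,2]+8)&(g>120)).astype(np.uint8)
m[:, :225]=0;m[:,370:]=0;m[:140]=0;m[270:]=0
m=cv2.morphologyEx(m,cv2.MORPH_CLOSE,np.ones((3,3)))
n,l,st,_=cv2.connectedComponentsWithStats(m);i=1+st[1:,4].argmax();print(st[i])
for i in range(1,n):
  if st[i][4]>60:
    c=np.argwhere(l==i)[:,::-1];print(st[i],'L',c[c[:,0].argmin()],'R',c[c[:,0].argmax()],'B',c[c[:,1].argmax()])
# lower edge of the lit plate front: columns
for u in(260,275,290,305,320,335): print(u,g[150:225:3,u].astype(int).tolist())
"
```

```text
[285 156  22  11 114]
[285 156  22  11 114] L [285 158] R [306 162] B [289 166]
[293 178  27  13  93] L [293 187] R [319 187] B [312 190]
[315 249  21  15  84] L [315 259] R [335 252] B [319 263]
260 [131, 130, 130, 128, 77, 79, 72, 73, 74, 69, 200, 121, 113, 103, 95, 108, 84, 76, 106, 103, 73, 74, 76, 80, 80]
275 [116, 117, 111, 111, 110, 107, 73, 73, 73, 54, 74, 78, 137, 108, 86, 77, 79, 80, 77, 76, 106, 108, 82, 76, 77]
290 [29, 108, 183, 197, 193, 194, 72, 72, 72, 94, 132, 73, 163, 75, 78, 73, 74, 75, 75, 75, 89, 113, 111, 108, 97]
305 [236, 158, 97, 47, 188, 184, 170, 183, 182, 117, 207, 148, 188, 153, 186, 78, 82, 76, 77, 76, 91, 111, 110, 116, 113]
320 [128, 177, 178, 177, 154, 106, 119, 124, 127, 239, 141, 71, 131, 82, 50, 40, 128, 241, 94, 74, 77, 78, 88, 133, 186]
335 [112, 107, 113, 42, 39, 45, 44, 106, 142, 185, 177, 79, 44, 98, 89, 95, 46, 39, 38, 241, 108, 224, 110, 79, 79]
```

```bash
python3 -c "
from h import *
cov(); print(workorder.hand_in())"
```

```text
15.725 cov xyz 1.5 0.6 149.5 rot [180.     0.   109.19] F x,y,z [np.float64(0.8), np.float64(-1.3), np.float64(-8.5)] T [-0.03  0.01 -0.05]
the job is handed in; nothing more can be done
None
```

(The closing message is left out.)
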